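Clear the swing of the ware carrier's gate, let off its two catches and hold the gate wide

ROBOT

A 6-joint arm with a two-finger parallel gripper is mounted at the origin on the work surface. World frame = base frame: x ahead of the robot, y to its left, z up, the work surface at z = 0. Lengths are in mm, angles in rad, forces in N, time in s.
With the tool pointing down it reaches from about 275 to 775 mm from the base axis. Payload 14.6 kg.
Tool frame: the origin (TCP) lies at the very end of the fingers, on their centre line; the grasp point (between the pads) lies 19 mm behind it (ctrl.grip_point_offset is the x of the grasp point in the tool frame, in mm); x points along the fingers, z is the direction in which the jaws open and shut, and the axes are right-handed (so a half turn about x gives the same grasp; the last joint's range is limited). The gripper opens to 85 mm and grips with 20 to 120 N. Pads are 22 mm wide; open, the fingers measure 114 mm over their backs; the gripper's body (76 mm by 85 mm) begins 54 mm behind the grasp point. The pads swing forward as they close: fully open they stand 13 mm farther back than shut.
Start: joints at [1.068, 0.263, -0.048, 1.259, 0, 1.415], TCP at [178.941, 493.567, 231.278] pointing down, gripper open.
Joint ranges: [-2.65, 2.65], [-0.89, 1.7], [-1.18, 1.37], [-2.13, 2.11], [-1.35, 1.29], [-3.14, 3.14]. Speed limits (rad/s): [1.89, 1.89, 2.57, 2.79, 3.14, 3.14].

INTERFACE

Orientations are given as a rotation vector (axis times angle).
In Python, from rig import ctrl gives the robot as it stands.
- The arm moves only by the tool arm_command, never from a script. Its argument "motion" is one flat list of numbers, 6 for each row, row after row: the shift along the tool's x, y, z in m, then the turn, a rotation vector about the tool's x, y, z in degrees. A call has 1 to 12 rows; each row is the pose to reach, as a shift and turn from the pose measured when the call began, along the tool's axes at that moment; what a row does not reach only later rows make up. A row lasts 1/10 s, in which the tool goes at most 50 mm and 8.59 degrees, less where a joint would pass 70% of its speed; a pose out of reach is approached as far as the arm can. A call with a gripper value outside its range is refused whole. "hand" is the finger opening in m, from 0 to 0.0854, set as the call begins (left out, the last holds). The fingers move at their own pace and stop on an object; "force" is the grip in N (left out, the last holds). Time passes only in rows, so rows that repeat a pose let the fingers close. It gives the time, the measured TCP pose, the force and the opening at its end, in the units of the state.
- ctrl.sense(): the state, without advancing time (a new reading comes with each control period).
- ctrl.grab_frame(name): name is "side" or "top" or "wrist"; returns (picture, depth): 420x560x3 uint8, red, green, blue; 420x560 float32, mm along the optical axis (not along the pixel's ray), 0 where there is no reading.
- ctrl.camera_info(name): a dict with "fx", "fy", "cx", "cy" (pixels), "R" (3x3) and "t" (3): a world point X has camera coordinates R X + t; the wrist camera has in their place "hand_eye" (4x4, takes a point from camera to tool coordinates, whose origin is the TCP and whose axes are the tool frame's). Camera axes: x right, y down, z forward; pixel columns grow to the right and rows downward; lengths in mm; the calibration is good to about 2 mm. A picture is of the moment at which its call begins: read the wrist's pose just before it. camera_info takes no time and is no camera call.
- ctrl.sign_off(): hands the job in, once; it reports no verdict.
The state is a dict: "t": time; "joint_positions": joint angles; "joint_velocities": joint speeds; "joint_torque": joint torques, N m; "tool_pos": TCP position; "tcp_rot": TCP orientation; "contact_force": force on the tool from outside, world axes, zero at the start; "torque": the same for the moment, N m; "width": finger opening in mm.
Only numpy, scipy, OpenCV 4.12 (cv2) and the standard library are available. Lean on these libraries where they do the work, as an engineer would, in place of code of your own. Each camera call takes 0.05 s, during which the arm holds its last target.

TASK

I want to slide a board of damp pots out of the ware carrier: first clear the gate's way by putting the blue-ended kiln post back in its blue slot in the rack, lowered gently all the way down and standing upright. Then squeeze the red safety catch off, and with that off squeeze the gate's yellow catch and swing the gate out past its detent until it is wide open, near its stop, without disturbing the pots, the other post or the other things on the bench. Finish while still holding the gate wide and steady: it is sprung and falls back if let go.

Things in the scene. Friction and masses are not known exactly. Their poses are not given: they have to be found in the camera images.
- post_blue_mid (a point): The stray kiln post: buff ceramic square bar with blue end and band, 38 x 38 mm, 100 mm tall, 0.3 kg, upright on the bench in the gate's way. This point is its centre, 50 mm above its underside; z up along the post, x and y square to its faces. Grip it across any two opposite faces.
- pocket_blue: The post's own slot: square wooden pocket with a blue rim, 62 x 62 mm outside, opening 50 x 50 mm, rim 51 mm above the origin, inner floor 6 mm above it (seated post: centre at 56 mm). Origin: centre of its underside; x along the row of pockets, y across it, z up. Three pockets (order varies) stand 85 mm apart on a rack board at the robot's right.
- pocket_yellow: The same kind of pocket with a yellow rim; empty, and it stays empty.
- pocket_red: The same kind of pocket with a red rim; it holds the red post.
- post_red_mid (a point): Bystander: the red-ended kiln post, 38 x 38 x 125 mm, standing in the red pocket. This point is its centre (62.5 mm above its underside).
- gate (a joint): Opening angle of the carrier's gate, rad: 0 shut, 1.45 at its stop, wide open beyond 1.2. Green steel frame, 240 mm from hinge to free end, rail top 120 mm above the bench; the free end swings towards the robot. A spring closes it always (1 N at the catch when shut, 2 N wide), with a detent bump from 0.55 to 1.05 rad: some 5 N at the catch carries it over. Let go when wide, it falls back to 1.05.
- gate_hinge (a point): Point on the gate's vertical hinge line, 120 mm above the bench (height of the rail top). Its axes turn with the gate: y along the gate from free end to hinge (the free end lies 240 mm towards -y), x through the gate (22 mm thick), into the plywood carrier when shut, z up. Opening turns it clockwise seen from above.
- gate_catch_grip (a point): Midway between the gate catch's two upright tabs when squeezed; 34 mm above the rail top, 152 mm from the hinge line; axes as at gate_hinge, moving with the gate. Tabs 24 mm wide (x), 8 mm thick (y), 46 mm high. Outer faces: fixed grey tab y = +21 mm; yellow tab y = -37 mm when out, -21 mm squeezed. Bolt rods run on the rail, 11 mm high; keep the fingertips above them, beside the tabs 30 mm are free.
- gate_catch (a joint): Travel of the yellow tab and its bolt, m: 0 out (gate locked), 0.016 fully squeezed, free of its keeper beyond about 0.009. Sprung: takes 6 to 11 N and springs back when let go, so it stays squeezed while the gate leaves the keeper; squeezed, it is the handle for swinging the gate.
- safety_grip (a point): Midway between the safety catch's two tabs when squeezed, on the fixed front panel beside the gate's free end; 154 mm above the bench, 34 mm above the panel's top. Axes: x into the carrier, y towards the hinge side, z up. Tab sizes as on the gate catch. Outer faces: fixed grey tab y = -21 mm; red tab y = +37 mm when its bolt is out, +21 mm squeezed.
- safety_catch (a joint): Travel of the red tab and its bolt, m: 0 out (bolt across the gate, gate locked), 0.016 fully squeezed; clear of the gate beyond about 0.010. Moves stiffly (4 N) and stays where it is left.
- bowl: Bystander: grey clay bowl, 110 mm wide, 62 mm tall, standing in the carrier.
- mug: Bystander: grey clay mug, 72 mm wide, 85 mm tall, standing in the carrier.
- vase: Bystander: brown clay vase, 84 mm wide, 92 mm tall, standing in the carrier.
- bottle: Bystander: blue drinking bottle, 68 mm wide, 200 mm tall, on the bench at the left.
- jar: Bystander: white glaze jar with a green label, 64 mm wide, 75 mm tall, on the bench at the left.
- brush: Bystander: brush lying on the bench between the gate and the rack.

How it is judged (in metres and radians):
On the way, in this order (a step that is already met when the one before it is completed fails the run):
1. the blue post stands fully down in the blue pocket, with the gate still shut and the safety catch on (horizontal distance between post_blue_mid and pocket_blue below 0.009 m and z of post_blue_mid in the frame of pocket_blue between 0.05 and 0.06 m and angle between post_blue_mid's own z axis and vertical below 0.12 rad and value of joint gate below 0.05 rad and value of joint safety_catch below 0.006 m), for 0.2 s.
2. the red safety catch is squeezed off, the gate still shut on its own catch (value of joint safety_catch above 0.011 m and value of joint gate_catch below 0.005 m and value of joint gate below 0.05 rad), for 0.2 s.
3. the yellow gate catch is squeezed with the gate still shut (value of joint each of gate_catch, safety_catch above 0.009 m and value of joint gate below 0.1 rad), for 0.04 s.
4. the gate has been swung past its detent by the robot's hand (value of joint gate above 1.1 rad and contact force between the fingers and gate above 0.5 N), for 0.1 s.
At the end, for the whole second after the job is handed in: The fingers alone (over 0.8 N) hold the gate steady (under 0.1 rad/s) beyond 1.2 of its 1.45 rad; the safety catch is still off; the blue post stands upright (within 0.12 rad) at the bottom of the blue pocket, within 9 mm of its middle (value of joint gate above 1.2 rad and velocity of joint gate between -0.1 and 0.1 rad/s and contact force between the fingers and gate above 0.8 N and value of joint safety_catch above 0.01 m and horizontal distance between post_blue_mid and pocket_blue below 0.009 m and z of post_blue_mid in the frame of pocket_blue between 0.05 and 0.06 m and angle between post_blue_mid's own z axis and vertical below 0.12 rad and contact force between gate and bottle below 0.1 N and contact force between gate and jar below 0.1 N and contact force between gate and brush below 0.1 N); the arm keeps its last pose, push and grip.
It fails at once if the blue post is dropped (falls faster than 0.6 m/s out of the fingers) (linear speed of post_blue above 0.6 m/s and contact force between the fingers and post_blue below 0.05 N).
It fails at once if a pot in the carrier is pushed more than 30 mm or tipped (distance of any of bowl, mug, vase from where it was at the start of the episode above 0.03 m or angle between any of bowl, mug, vase's own z axis and vertical above 0.4 rad).
It fails at once if the bottle, the jar or the brush is pushed more than 30 mm or tipped (distance of any of bottle, jar, brush from where it was at the start of the episode above 0.03 m or angle between any of bottle, jar's own z axis and vertical above 0.4 rad).
It fails at once if the red post is pushed more than 20 mm or tipped (distance of post_red_mid from where it was at the start of the episode above 0.02 m or angle between post_red_mid's own z axis and vertical above 0.2 rad).
It also fails if it takes over 72 s, if anything falls off the work surface, if the arm or the gripper's body presses on something with over 40 N, if the wrist force passes 120 N, or if a joint passes its speed limit or range.

## Working session

There is one attempt and no reset: what is moved stays moved. The work goes in short steps, Python scripts to look and compute and a tool call to move; the robot and the scene stay as the last step left them, time stands still between calls to the robot, and variables do not carry over. Pictures are saved under pics/ and viewed, and the job is handed in when it is done.

Besides the shell and the picture viewer there is one more tool, called after "Request:" by a JSON object that holds its "name" and its "arguments". arm_command: Moves the arm, as the interface text tells. Its arguments: {"type":"object","properties":{"motion":{"type":"array"},"hand":{"type":"number"},"force":{"type":"number"}},"required":["motion"]}

```bash
ls; mkdir -p pics
python3 - <<'E'
from rig import ctrl
import cv2
s=ctrl.sense();print(s)
for n in("side","top","wrist"):
    im,d=ctrl.grab_frame(n)
    cv2.imwrite(f"pics/{n}0.png",im[:,:,::-1]); import numpy as np; np.savez(f"pics/{n}0.npz",im=im,d=d)
    print(n,ctrl.camera_info(n))
print(ctrl.grip_point_offset)
E
```

```text
pics
{'t': 0.0, 'joint_positions': array([ 1.06772974e+00,  2.63524879e-01, -4.89392343e-02,  1.25937836e+00,
        9.65013306e-06,  1.41547439e+00]), 'joint_velocities': array([ 0.00062216,  0.00044733,  0.00200903,  0.00056087, -0.00036612,
       -0.000774  ]), 'joint_torque': array([-5.26248972e-03, -6.37611938e+01,  3.84564614e+01,  1.35349768e-02,
       -3.58415909e-04, -3.31928831e-07]), 'tool_pos': array([178.7916626 , 493.3343035 , 230.82323253]), 'tcp_rot': array([-0.94983725,  1.35484956,  0.94908939]), 'contact_force': array([-0.50827564, -0.19072324, -0.08208886]), 'torque': array([-0.00085739,  0.04657032, -0.00316272]), 'width': 85.60530268241736}
side {'fx': 475.12886805293476, 'fy': 475.12886805293476, 'cx': 279.63977545685555, 'cy': 205.33456598846348, 'R': array([[ 0.83088829, -0.55641091,  0.00561623],
       [-0.38132777, -0.57672912, -0.72247675],
       [ 0.40523299,  0.59815585, -0.6913724 ]]), 't': array([-455.01345945,  339.99850671,  987.49128554])}
top {'fx': 477.32369767967896, 'fy': 477.32369767967896, 'cx': 278.6095164935598, 'cy': 212.15407228820018, 'R': array([[ 0.01051291, -0.99992811, -0.00576609],
       [-0.99613615, -0.00996988, -0.08725464],
       [ 0.08719088,  0.00666111, -0.99616935]]), 't': array([  68.67574845,  620.35103165, 1516.18940985])}
wrist {'fx': 305.05314433268296, 'fy': 305.05314433268296, 'cx': 272.32450950666083, 'cy': 211.57499386700897, 'hand_eye': array([[-2.48215774e-04, -2.66653961e-01,  9.63792303e-01,
        -1.42438824e+02],
       [ 2.03832794e-04, -9.63792326e-01, -2.66653915e-01,
         6.85275872e+01],
       [ 9.99999948e-01,  1.30264770e-04,  2.93581280e-04,
        -6.41918370e-02],
       [ 0.00000000e+00,  0.00000000e+00,  0.00000000e+00,
         1.00000000e+00]])}
-18.700000000000003
```

View pics/side0.png

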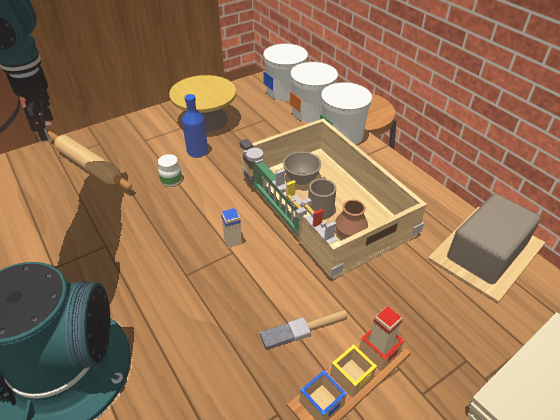

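View pics/top0.png

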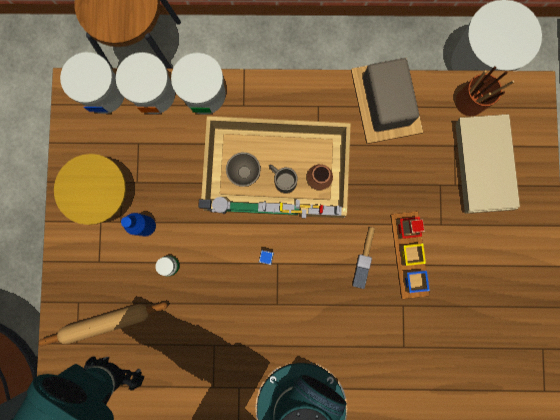

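View pics/wrist0.png

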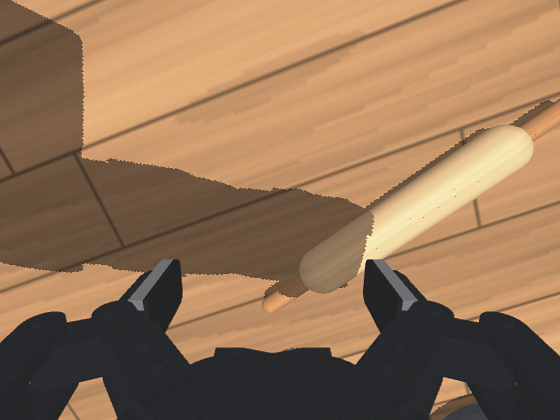

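Top view shows the blue post at about (266,256), the blue pocket at (416,281), and the carrier with its gate along row 207 (cols 210–340). The bottle is at (135,224), the jar at (167,266) and the brush at (364,260). Now I'll measure.

```bash
cat > h.py <<'E'
import numpy as np, cv2
from scipy.spatial.transform import Rotation as Ro
from rig import ctrl
def pose(s=None):
    s=s or ctrl.sense()
    return np.array(s['tool_pos']),Ro.from_rotvec(s['tcp_rot']).as_matrix()
def cam(n,s=None):
    c=ctrl.camera_info(n)
    if n!='wrist': return c,np.array(c['R']),np.array(c['t'])
    p,R=pose(s);T=np.array(c['hand_eye']);Rc=R@T[:3,:3];o=R@T[:3,3]+p
    return c,Rc.T,-Rc.T@o
def ray(n,u,v,z,s=None):
    c,R,t=cam(n,s);o=-R.T@t
    d=R.T@np.array([(u-c['cx'])/c['fx'],(v-c['cy'])/c['fy'],1.])
    return o+d*(z-o[2])/d[2]
def cloud(n,d,s=None):
    c,R,t=cam(n,s);v,u=np.mgrid[:d.shape[0],:d.shape[1]]
    P=np.stack([(u-c['cx'])/c['fx']*d,(v-c['cy'])/c['fy']*d,d],-1)
    return (P-t)@R
def hsv(im): return cv2.cvtColor(im,cv2.COLOR_RGB2HSV)
def blobs(m,mn=15):
    n,l,st,ce=cv2.connectedComponentsWithStats(m.astype(np.uint8))
    return [(l==i,st[i],ce[i]) for i in range(1,n) if st[i,4]>=mn]
def proj(n,X,s=None):
    c,R,t=cam(n,s);q=R@np.array(X)+t
    return q[:2]/q[2]*c['fx']+[c['cx'],c['cy']]
E
python3 - <<'E'
from h import *
np.set_printoptions(precision=1,suppress=True)
for n in("top","side"):
    z=np.load(f"pics/{n}0.npz");im,d=z['im'],z['d'];P=cloud(n,d);H=hsv(im)
    for name,lo,hi in(("blue",100,125),("yellow",24,33),("red",0,5),("green",60,90)):
        m=(H[...,0]>=lo)&(H[...,0]<=hi)&(H[...,1]>150)&(H[...,2]>60)
        for b,st,ce in blobs(m):
            q=P[b];print(n,name,st,ce,np.median(q,0),q.min(0),q.max(0))
t=cv2.imread("pics/top0.png");cv2.imwrite("pics/topgate.png",cv2.resize(t[110:230,195:360],None,fx=4.8,fy=4.8,interpolation=cv2.INTER_CUBIC))
t=cv2.imread("pics/side0.png");cv2.imwrite("pics/sidegate.png",cv2.resize(t[130:260,220:370],None,fx=4.6,fy=4.6,interpolation=cv2.INTER_CUBIC))
E
```

```text
top blue [ 84 107  23   5  82] [ 95.7 108.9] [942.4 663.6  72.3] [939.9 637.6  44.8] [946.  695.9  94. ]
top blue [121 213  34  23 506] [136.9 224.6] [566.3 498.  135.7] [485.   64.8  13.4] [ 604.4  535.9 1564.9]
top blue [260 252  12  11 111] [265.5 257. ] [475.3 111.9 100.5] [460.1  96.2  92.9] [490.6 130.1 108.9]
top blue [407 271  22  21 122] [417.3 281.3] [ 404.  -356.2   61. ] [ 374.3 -394.1   43.7] [ 436.9 -326.8   68.6]
top yellow [280 202   3  10  25] [280.9 206.2] [625.8  67.3 165. ] [612.2  64.2  17.9] [653.7  70.9 172.5]
top yellow [402 243  24  23 178] [413.5 254. ] [ 489.  -349.    59.8] [ 454.8 -402.7   -4.1] [ 525.3 -317.1   70.5]
top red [320 205   3   9  22] [320.9 208.9] [618.3 -50.6 164.8] [607.  -53.7 157.1] [629.1 -47.6 173.5]
top red [398 217  26  21 263] [412.3 226.5] [ 572.2 -336.2  137.1] [ 485.  -375.5    7.2] [ 609.8   64.8 1564.9]
top green [191 108  18   1  18] [199.5 108. ] [942.9 328.5  89.2] [941.1 302.5  81.2] [945.1 356.4  94.4]
top green [231 203  29  10 180] [243.9 207.1] [626.1 182.8 119.1] [616.1 138.   36.5] [638.8 227.7 126.5]
side blue [264  
[... 732 characters left out ...]
[634.7  70.5 168.4]
side yellow [332 345  45  41 313] [354.1 364.6] [ 487.3 -352.8   61.3] [ 107.6 -647.8    1.1] [ 545.2 -295.2  930.9]
side yellow [360 375  10  12  26] [364.7 380.5] [ 492.7 -381.7   41.6] [ 477.8 -384.1   31.7] [ 504.9 -379.8   50.2]
side red [313 209  10  17 122] [317.8 216.7] [617.3 -53.6 151.5] [607.3 -56.9  60.8] [692.6  36.3 167.8]
side red [377 306  24  21 258] [388.4 316. ] [ 573.  -338.5  141.7] [ 107.6 -647.8  138.8] [ 591.8 -320.5  930.9]
side red [374 319  27  15  70] [384.9 326.5] [ 554.7 -349.7  128.5] [ 549.7 -360.6  120.9] [ 590.  -324.6  134.7]
side red [362 330  42  31 241] [383.7 346.3] [ 559.6 -364.1   60.9] [ 107.6 -647.8    0. ] [ 640.3 -287.1  930.9]
```

```bash
ls pics
```

```text
side0.npz
side0.png
sidegate.png
top0.npz
top0.png
topgate.png
wrist0.npz
wrist0.png
```

View pics/topgate.png

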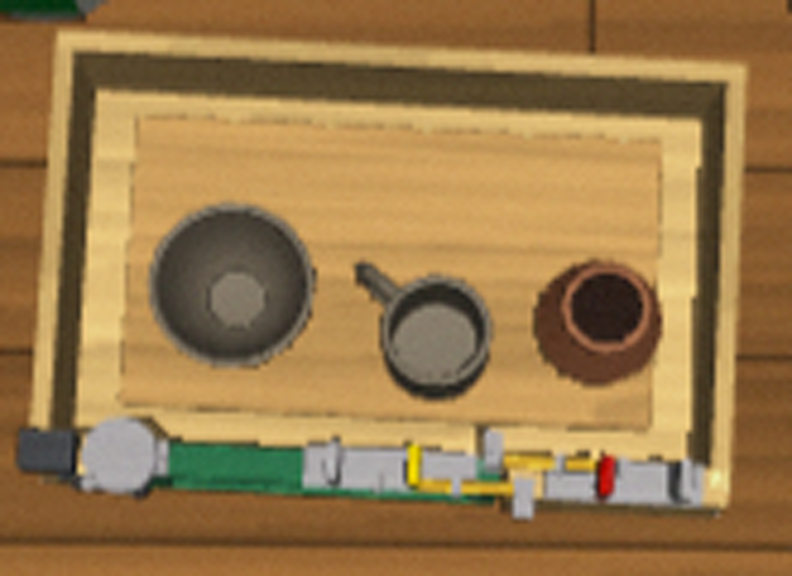

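View pics/sidegate.png

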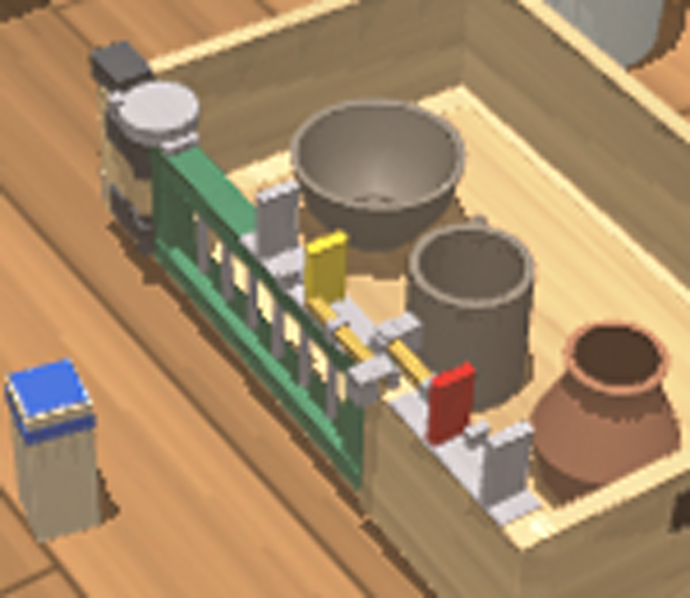

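Run:
```python
from h import *
np.set_printoptions(precision=1,suppress=True)
# pocket rims: all rims via hull of color mask, minAreaRect on z=60 plane; side & top
for n in("top","side"):
    z=np.load(f"pics/{n}0.npz");im,d=z['im'],z['d'];P=cloud(n,d);H=hsv(im)
    for name,lo,hi in(("blue",100,125),("yellow",22,33)):
        m=(H[...,0]>=lo)&(H[...,0]<=hi)&(H[...,1]>110)&(H[...,2]>40)&(P[...,2]>55)&(P[...,2]<68)&(P[...,0]<560)&(P[...,1]<-280)
        v,u=np.nonzero(m);
        Q=np.array([ray(n,a,b,61)[:2] for a,b in zip(u,v)],np.float32)
        r=cv2.minAreaRect(Q);print(n,name,len(Q),r, np.median(P[m][:,2]))
    m=(H[...,0]>=100)&(H[...,0]<=125)&(H[...,1]>110)&(P[...,2]>92)&(P[...,2]<108)&(abs(P[...,1]-112)<40)&(abs(P[...,0]-475)<40)
    v,u=np.nonzero(m);Q=np.array([ray(n,a,b,100)[:2] for a,b in zip(u,v)],np.float32)
    print(n,"post",len(Q),cv2.minAreaRect(Q),Q.mean(0))
# bench height under rack
print(P[300:310,180:200,2].mean())
```

```text
top blue 122 ((404.5670471191406, -360.7269592285156), (60.251461029052734, 62.264991760253906), 6.894393444061279) 61.44829044221706
top yellow 145 ((487.81365966796875, -349.6356201171875), (61.188690185546875, 64.88837432861328), 6.915855407714844) 61.063482161301835
top post 120 ((475.0054931640625, 113.22087097167969), (32.97330856323242, 34.598106384277344), 79.31963348388672) [474.8 112.9]
side blue 352 ((403.37548828125, -360.650146484375), (61.77810287475586, 61.99618911743164), 7.4247517585754395) 61.32972812055664
side yellow 359 ((488.0603942871094, -350.82354736328125), (62.18120574951172, 62.734519958496094), 6.712560176849365) 61.24372915075365
side post 122 ((471.4121398925781, 107.84133911132812), (46.98291778564453, 37.20295333862305), 75.31785583496094) [475.4 113.7]
0.12337766877550099
```

The crops show the grey and yellow gate tabs at (277,220) and (325,268) in the side crop, and the red and grey safety tabs at (450,405) and (505,465). Next I'll refine the tab and hinge estimates and check the yaw mapping.

```bash
cat >> h.py <<'E'
def Rdown(yaw):  # tool x down, tool z at yaw (deg)
    a=np.radians(yaw);x=np.array([0,0,-1.]);z=np.array([np.cos(a),np.sin(a),0]);return np.stack([x,np.cross(z,x),z],1)
def rel(wps,s=None):
    p,R=pose(s);out=[]
    for q,yaw in wps:
        sh=R.T@(np.array(q)-p)/1000;rv=np.degrees(Ro.from_matrix(R.T@Rdown(yaw)).as_rotvec())
        out.append(np.r_[sh.round(4),rv.round(2)]);
    print(', '.join(f'{v:g}' for r in out for v in r))
def yawnow(s=None):
    p,R=pose(s);return np.degrees(np.arctan2(R[1,2],R[0,2])),R[2]
E
python3 - <<'E'
from h import *
np.set_printoptions(precision=2,suppress=True)
s=ctrl.sense();print(yawnow(),np.degrees(s['joint_positions']))
# tabs: color masks triangulated via side+top on height; panel clouds
for n in("top","side"):
    z=np.load(f"pics/{n}0.npz");im,d=z['im'],z['d'];P=cloud(n,d);H=hsv(im)
    B=(P[...,0]>590)&(P[...,0]<660)&(P[...,1]>-110)&(P[...,1]<150)&(P[...,2]>140)&(P[...,2]<185)
    for name,m in(("yellow",(H[...,0]>=22)&(H[...,0]<=33)&(H[...,1]>150)),("red",((H[...,0]<=5)|(H[...,0]>175))&(H[...,1]>150)),("grey",H[...,1]<50)):
        for b,st,ce in blobs(m&B,8): q=P[b];print(n,name,st,q.mean(0),np.median(q,0),q.min(0),q.max(0))
    g=(H[...,0]>=60)&(H[...,0]<=90)&(H[...,1]>100)&(abs(P[...,2]-120)<8)&(P[...,1]>-20)&(P[...,1]<260)&(P[...,0]>580)&(P[...,0]<680)
    q=P[g];print(n,"rail",len(q),cv2.fitLine(q[:,:2].astype(np.float32),cv2.DIST_HUBER,0,.01,.01).ravel(),q.min(0),q.max(0))
    for lab,lo,hi in(("hingecap",120,400),):
        m=(H[...,1]<50)&(abs(P[...,1]-250)<50)&(abs(P[...,0]-630)<50)&(P[...,2]>90)
        for b,st,ce in blobs(m,10): q=P[b];print(n,lab,st,np.median(q,0),q.min(0),q.max(0))
E
```

```text
(np.float64(70.07517185010092), array([-1.,  0., -0.])) [61.18 15.09 -2.79 72.16 -0.   81.1 ]
top yellow [280 203   3   9  21] [624.78  67.81 165.68] [625.81  67.29 166.07] [612.15  64.31 152.69] [635.14  70.31 172.52]
top red [320 205   3   9  22] [618.51 -50.31 165.16] [618.33 -50.58 164.82] [606.97 -53.71 157.13] [629.09 -47.6  173.52]
top grey [263 202   3   9  27] [625.28 117.36 165.51] [624.94 117.31 167.14] [613.95 114.27 155.02] [637.55 120.56 172.33]
top grey [335 206   4   9  29] [614.84 -97.13 162.49] [614.55 -97.43 165.84] [ 604.51 -100.89  143.36] [627.75 -93.79 171.37]
top rail 203 [  0.04   1.   627.5  173.07] [616.86  15.64 112.66] [638.86 222.86 126.48]
top hingecap [204 197  26  16 289] [630.27 257.53 135.64] [608.5  224.48  94.81] [654.7  299.27 145.52]
side yellow [287 180   8  13  81] [622.49  65.16 155.75] [622.87  64.86 156.37] [611.23  60.44 140.55] [633.54  72.27 169.11]
side red [314 209   9  13  93] [617.71 -52.94 155.41] [617.33 -53.31 155.89] [607.32 -56.94 140.2 ] [629.29 -46.45 167.82]
side grey [276 169   9  12  82] [624.72 115.88 155.49] [624.27 115.38 156.48] [613.1  111.52 140.49] [639.63 124.34 168.73]
side grey [325 222  11  13 101] [ 614.54 -100.61  156.65] [ 613.78 -101.35  156.91] [ 603.64 -103.76  140.95] [628.15 -93.19 169.66]
side rail 10 [  0.06   1.   636.92 181.13] [635.11 159.74 116.45] [639.86 206.82 122.27]
side hingecap [242 142  21  22 301] [627.62 253.57 134.04] [606.99 220.62  96.46] [654.73 299.94 145.31]
```

Run:
```python
from h import *
p,_=pose();t=np.array([475,113,170.]);y0=yawnow()[0]
f=[.05,.13,.22,.32,.42,.52,.62,.72,.82,.91,.97,1]
rel([(p+a*(t-p),y0+a*(79.3-y0)) for a in f])
```

```text
0.0031, -0.0204, -0.0128, -0.46, -0.05, -0.01, 0.0079, -0.0531, -0.0334, -1.2, -0.05, -0.01, 0.0134, -0.0898, -0.0565, -2.03, -0.05, -0.01, 0.0196, -0.1306, -0.0821, -2.95, -0.05, -0.01, 0.0257, -0.1714, -0.1078, -3.87, -0.05, -0.01, 0.0318, -0.2122, -0.1334, -4.8, -0.05, -0.01, 0.0379, -0.253, -0.1591, -5.72, -0.05, -0.01, 0.044, -0.2938, -0.1848, -6.64, -0.05, -0.01, 0.0501, -0.3346, -0.2104, -7.56, -0.05, -0.01, 0.0556, -0.3714, -0.2335, -8.39, -0.05, -0.01, 0.0593, -0.3958, -0.2489, -8.95, -0.05, -0.01, 0.0611, -0.4081, -0.2566, -9.22, -0.05, -0.01
```

Request:
{"name": "arm_command", "arguments": {"motion": [0.003, -0.02, -0.013, -0.5, 0, 0, 0.008, -0.053, -0.033, -1.2, 0, 0, 0.013, -0.09, -0.056, -2, 0, 0, 0.02, -0.131, -0.082, -3, 0, 0, 0.026, -0.171, -0.108, -3.9, 0, 0, 0.032, -0.212, -0.133, -4.8, 0, 0, 0.038, -0.253, -0.159, -5.7, 0, 0, 0.044, -0.294, -0.185, -6.6, 0, 0, 0.05, -0.335, -0.21, -7.6, 0, 0, 0.056, -0.371, -0.2335, -8.4, 0, 0, 0.059, -0.396, -0.249, -9, 0, 0, 0.061, -0.408, -0.2565, -9.2, 0, 0], "hand": 0.085, "force": 40}}

```text
t: 1.35
tool_pos: [476.1, 111.2, 169.6]
tcp_rot: [-1.069, 1.294, 1.069]
contact_force: [-0.2, 1.1, 0.0]
width: 85.0
```

Run:
```python
from h import *
s=ctrl.sense();print(s['t'],s['tool_pos'],yawnow(s),s['joint_velocities'].round(2))
im,d=ctrl.grab_frame("wrist");cv2.imwrite("pics/w1.png",im[:,:,::-1])
P=cloud('wrist',d,s);H=hsv(im);m=(H[...,0]>=100)&(H[...,0]<=125)&(H[...,1]>110)&(H[...,2]>60)&(abs(P[...,2]-100)<10)
for b,st,ce in blobs(m,50):
    v,u=np.nonzero(b);Q=np.array([ray('wrist',a,c,100,s)[:2] for a,c in zip(u,v)],np.float32);print(len(Q),st,cv2.minAreaRect(Q))
rel([((475,113,z),79.3) for z in(170,150,120,90,70,62)])
```

```text
1.35 [476.07972135 111.18591212 169.5752369 ] (np.float64(79.15818464819628), array([-9.99999233e-01,  6.67268947e-04, -1.04380866e-03])) [-0.2   0.09  0.08 -0.01  0.01 -0.24]
2070 [ 253  199   48   45 2070] ((474.33831787109375, 114.42837524414062), (33.65768814086914, 33.78398132324219), 78.2042465209961)
-0.0006, 0.002, 0.0018, -0.14, -0.07, -0.03, 0.0194, 0.0019, 0.0018, -0.14, -0.07, -0.03, 0.0494, 0.0019, 0.0018, -0.14, -0.07, -0.03, 0.0794, 0.0019, 0.0019, -0.14, -0.07, -0.03, 0.0994, 0.0019, 0.0019, -0.14, -0.07, -0.03, 0.1074, 0.0019, 0.0019, -0.14, -0.07, -0.03
```

View pics/w1.png

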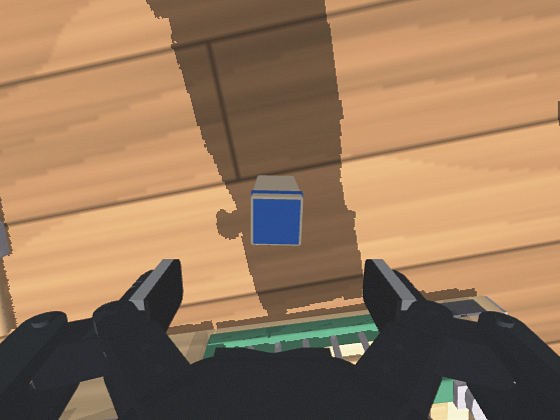

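The wrist view shows the post's blue top at (277,221), between the open fingers. That agrees with the top and side estimates to within 2 mm, so I'll descend and grip.

Request:
{"name": "arm_command", "arguments": {"motion": [0.01, 0.001, 0.001, 0, 0, 0, 0.03, 0.002, 0.002, 0, 0, 0, 0.055, 0.002, 0.002, 0, 0, 0, 0.08, 0.002, 0.0025, 0, 0, 0, 0.1, 0.002, 0.0025, 0, 0, 0, 0.107, 0.002, 0.0025, 0, 0, 0, 0.107, 0.002, 0.0025, 0, 0, 0]}}

```text
t: 2.1
tool_pos: [473.8, 114.4, 61.8]
tcp_rot: [-1.069, 1.295, 1.07]
contact_force: [0.4, -1.1, 0.0]
width: 85.2
```

Request:
{"name": "arm_command", "arguments": {"motion": [0, 0, 0, 0, 0, 0, 0, 0, 0, 0, 0, 0, 0, 0, 0, 0, 0, 0, 0, 0, 0, 0, 0, 0, 0, 0, 0, 0, 0, 0, 0, 0, 0, 0, 0, 0], "hand": 0.02, "force": 50}}

```text
t: 2.7
tool_pos: [474.3, 114.4, 62.5]
tcp_rot: [-1.07, 1.294, 1.07]
contact_force: [-1.0, -0.2, 7.6]
width: 37.5
```

Request:
{"name": "arm_command", "arguments": {"motion": [-0.005, 0, 0, 0, 0, 0, -0.02, 0, 0, 0, 0, 0, -0.045, 0, 0, 0, 0, 0, -0.07, 0, 0, 0, 0, 0, -0.095, 0, 0, 0, 0, 0, -0.115, 0, 0, 0, 0, 0, -0.12, 0, 0, 0, 0, 0]}}

```text
t: 3.4
tool_pos: [475.2, 114.6, 184.6]
tcp_rot: [-1.071, 1.292, 1.068]
contact_force: [0.2, 0.4, -4.3]
width: 37.8
```

Run:
```python
from h import *
s=ctrl.sense();print(s['width'],s['contact_force'])
p,_=pose();t=np.array([404,-360.7,182.]);y0=yawnow()[0]
f=[.03,.09,.17,.26,.35,.45,.55,.65,.75,.85,.92,.98]
rel([(p+a*(t-p),y0+a*(97.1-y0)) for a in f])
```

```text
37.784432213349966 [ 0.20911586  0.38319763 -4.28501652]
0.0001, -0.0006, -0.0144, -0.54, -0.02, 0.1, 0.0002, -0.0017, -0.0432, -1.61, -0.02, 0.1, 0.0005, -0.0032, -0.0816, -3.04, -0.02, 0.1, 0.0007, -0.005, -0.1248, -4.65, -0.03, 0.1, 0.001, -0.0067, -0.1681, -6.26, -0.03, 0.1, 0.0012, -0.0086, -0.2161, -8.05, -0.03, 0.1, 0.0015, -0.0105, -0.2641, -9.84, -0.03, 0.1, 0.0018, -0.0124, -0.3121, -11.63, -0.03, 0.1, 0.0021, -0.0143, -0.3601, -13.42, -0.03, 0.1, 0.0024, -0.0162, -0.4082, -15.21, -0.04, 0.1, 0.0026, -0.0176, -0.4418, -16.46, -0.04, 0.1, 0.0027, -0.0187, -0.4706, -17.54, -0.04, 0.1
```

Request:
{"name": "arm_command", "arguments": {"motion": [0, 0, -0.014, -0.5, 0, 0, 0, -0.002, -0.043, -1.6, 0, 0, 0, -0.003, -0.082, -3, 0, 0, 0, -0.005, -0.125, -4.6, 0, 0, 0.001, -0.007, -0.168, -6.3, 0, 0, 0.001, -0.009, -0.216, -8, 0, 0, 0.001, -0.01, -0.264, -9.8, 0, 0, 0.001, -0.012, -0.312, -11.6, 0, 0, 0.001, -0.014, -0.36, -13.4, 0, 0, 0.001, -0.016, -0.408, -15.2, 0, 0, 0.001, -0.018, -0.442, -16.5, 0, 0, 0.001, -0.019, -0.471, -17.5, 0, 0]}}

```text
t: 4.6
tool_pos: [404.7, -353.6, 182.8]
tcp_rot: [-1.295, 1.151, 1.294]
contact_force: [1.0, 0.1, -3.1]
width: 37.5
```

Request:
{"name": "arm_command", "arguments": {"motion": [0, 0, 0, 0, 0, 0, 0, 0, 0, 0, 0, 0]}}

```text
t: 4.8
tool_pos: [404.1, -353.6, 181.8]
tcp_rot: [-1.292, 1.152, 1.294]
contact_force: [-0.1, 1.2, -2.9]
width: 37.7
```

Run:
```python
from h import *
s=ctrl.sense();print(s['t'],s['width'],s['tool_pos'],yawnow(),s['contact_force'])
for n in("side","wrist"):
    im,d=ctrl.grab_frame(n);cv2.imwrite(f"pics/{n}2.png",im[:,:,::-1]);np.savez(f"pics/{n}2.npz",im=im,d=d)
im=cv2.imread("pics/side2.png");cv2.imwrite("pics/side2c.png",cv2.resize(im[230:420,230:430],None,fx=3,fy=3))
rel([((404,-360.7,182),97.1)])
```

```text
4.8 37.69791340996614 [ 404.1146179  -353.55342057  181.78816421] (np.float64(96.58825569977856), array([-9.99998730e-01, -2.88388687e-07,  1.59357704e-03])) [-0.06627144  1.22907867 -2.88159363]
0.0004, 0.0015, -0.008, -0.41, 0.06, 0.03
```

View pics/side2c.png

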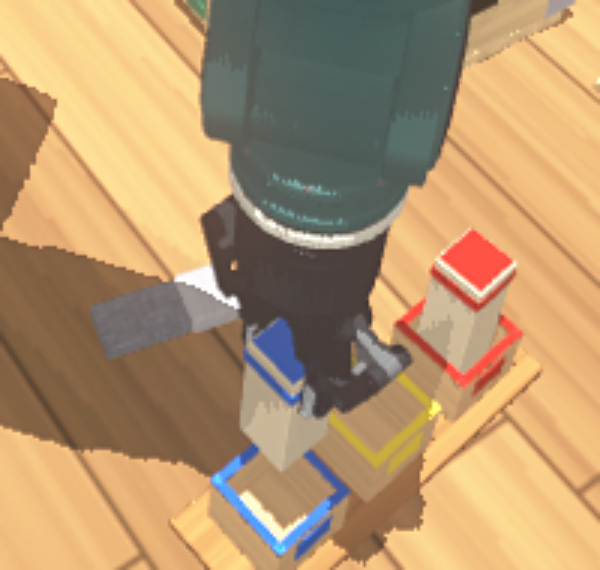

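View pics/wrist2.png

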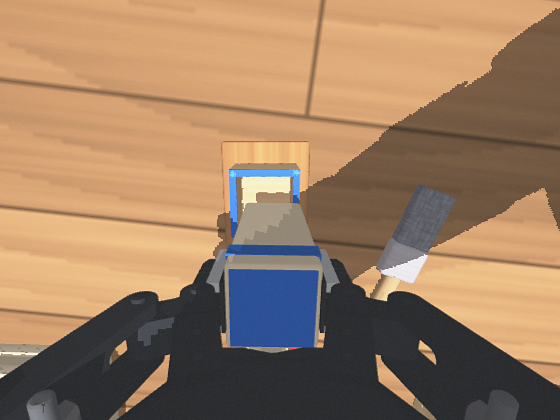

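The wrist view shows the post's blue top at cols 228–320, rows 267–347, with the blue pocket's far rim at (265,172). I'll measure both in the same frame.

Run:
```python
from h import *
s=ctrl.sense()
z=np.load("pics/wrist2.npz");im,d=z['im'],z['d'];H=hsv(im)
P=cloud('wrist',d,s);m=(H[...,0]>=100)&(H[...,0]<=125)&(H[...,1]>110)&(H[...,2]>60)
T=m&(abs(P[...,2]-220)<6)
for b,st,ce in blobs(T,200):
    print(st,np.median(P[b][:,2])); zz=np.median(P[b][:,2])
    v,u=np.nonzero(b);Q=np.array([ray('wrist',a,c,zz,s)[:2] for a,c in zip(u,v)],np.float32);print(cv2.minAreaRect(Q))
K=m&(abs(P[...,2]-61)<6);v,u=np.nonzero(K)
Q=np.array([ray('wrist',a,c,61,s)[:2] for a,c in zip(u,v)],np.float32)
p=np.array([404,-360.7]);a=np.radians(7.1);R=np.array([[np.cos(a),np.sin(a)],[-np.sin(a),np.cos(a)]])
L=(Q-p)@R.T;print(len(L),np.percentile(L,[1,99],axis=0))
# post face (buff) below top in pocket-aligned frame
B=(P[...,2]>100)&(P[...,2]<200)&(abs(P[...,0]-404)<40)&(abs(P[...,1]+354)<40)
L=(P[B][:,:2]-s['tool_pos'][:2])@R.T
for lo in(140,160,180):
    k=abs(P[B][:,2]-lo)<8
    print(lo,k.sum(),np.percentile(L[k],[2,50,98],axis=0).tolist() if k.sum() else 0)
```

```text
[ 229  269   90   79 6626] 220.25051982834083Traceback (most recent call last):
  File "<stdin>", line 8, in <module>
  File "h.py", line 13, in ray
    c,R,t=cam(n,s);o=-R.T@t
          ~~~^^^^^
  File "h.py", line 8, in cam
    c=ctrl.camera_info(n)
ValueError: time passes only in moves, steps and waits
```

```bash
python3 - <<'E'
s=open('h.py').read()
s=s.replace("def cam(n,s=None):\n    c=ctrl.camera_info(n)","_C={}\ndef cam(n,s=None):\n    if n not in _C:_C[n]=ctrl.camera_info(n)\n    c=_C[n]")
s=s.replace("def ray(n,u,v,z,s=None):\n    c,R,t=cam(n,s);o=-R.T@t\n    d=R.T@np.array([(u-c['cx'])/c['fx'],(v-c['cy'])/c['fy'],1.])\n    return o+d*(z-o[2])/d[2]",
"def ray(n,u,v,z,s=None):\n    c,R,t=cam(n,s);o=-R.T@t;u=np.asarray(u,float);v=np.asarray(v,float)\n    d=np.stack([(u-c['cx'])/c['fx'],(v-c['cy'])/c['fy'],np.ones_like(u)],-1)@R\n    return o+d*((z-o[2])/d[...,2])[...,None]")
open('h.py','w').write(s)
E
python3 - <<'E'
from h import *
s=ctrl.sense();print(s['t'])
z=np.load("pics/wrist2.npz");im,d=z['im'],z['d'];H=hsv(im)
P=cloud('wrist',d,s);m=(H[...,0]>=100)&(H[...,0]<=125)&(H[...,1]>110)&(H[...,2]>60)
T=m&(abs(P[...,2]-220)<6)
for b,st,ce in blobs(T,200):
    zz=np.median(P[b][:,2])
    v,u=np.nonzero(b);Q=ray('wrist',u,v,zz,s)[:,:2].astype(np.float32);print(zz,cv2.minAreaRect(Q))
K=m&(abs(P[...,2]-61)<6);v,u=np.nonzero(K)
Q=ray('wrist',u,v,61,s)[:,:2]
p=np.array([404,-360.7]);a=np.radians(7.1);R=np.array([[np.cos(a),np.sin(a)],[-np.sin(a),np.cos(a)]])
L=(Q-p)@R.T;print(len(L),np.percentile(L,[1,99],axis=0))
B=(P[...,2]>100)&(P[...,2]<215)&(abs(P[...,0]-404)<40)&(abs(P[...,1]+354)<40)
L=(P[B][:,:2]-s['tool_pos'][:2])@R.T
for lo in(140,160,180):
    k=abs(P[B][:,2]-lo)<8
    print(lo,k.sum(),np.percentile(L[k],[2,50,98],axis=0).round(1).tolist() if k.sum() else 0)
rel([((404,-360.7,182),97.1)],s)
E
```

```text
4.9
220.25051982834083 ((404.7100524902344, -352.1311340332031), (34.194637298583984, 33.78556823730469), 5.662748336791992)
991 [[-31.27606671 -29.25675697]
 [ 26.4189415   32.21681883]]
140 383 [[-19.3, -16.7], [-18.7, 1.0], [-18.0, 18.6]]
160 527 [[-19.3, -16.6], [-18.7, 1.0], [-18.1, 18.4]]
180 769 [[-19.4, -17.1], [-18.7, 0.9], [-17.8, 18.5]]
0.0004, 0.0015, -0.008, -0.41, 0.06, 0.03
```

Request:
{"name": "arm_command", "arguments": {"motion": [0, 0.001, -0.004, -0.2, 0, 0, 0, 0.001, -0.0075, -0.4, 0, 0, 0, 0.001, -0.0075, -0.4, 0, 0, 0.01, 0.001, -0.0075, -0.4, 0, 0, 0.03, 0.001, -0.0075, -0.4, 0, 0, 0.045, 0.001, -0.0075, -0.4, 0, 0, 0.05, 0.001, -0.0075, -0.4, 0, 0, 0.05, 0.001, -0.0075, -0.4, 0, 0]}}

```text
t: 5.7
tool_pos: [404.2, -359.6, 131.7]
tcp_rot: [-1.298, 1.147, 1.301]
contact_force: [0.2, -0.7, -3.4]
width: 37.6
```

Run:
```python
from h import *
s=ctrl.sense();print(s['t'],s['tool_pos'],yawnow(),s['contact_force'])
im,d=ctrl.grab_frame('wrist');cv2.imwrite("pics/w3.png",im[:,:,::-1]);H=hsv(im)
P=cloud('wrist',d,s);m=(H[...,0]>=100)&(H[...,0]<=125)&(H[...,1]>110)&(H[...,2]>60)
p=np.array([404,-360.7]);a=np.radians(7.1);R=np.array([[np.cos(a),np.sin(a)],[-np.sin(a),np.cos(a)]])
for zz in(s['tool_pos'][2]+38.4,61):
    v,u=np.nonzero(m&(abs(P[...,2]-zz)<6));Q=ray('wrist',u,v,zz,s)[:,:2]
    L=(Q-p)@R.T;print(zz,len(L),np.percentile(L,[1,99],axis=0).round(1).tolist())
im=ctrl.grab_frame('side')[0];cv2.imwrite("pics/s3.png",cv2.resize(im[230:420,230:430,::-1],None,fx=3,fy=3))
```

```text
5.7 [ 404.22662266 -359.61726232  131.67370449] (np.float64(97.09108502820669), array([-9.99997593e-01,  2.27820024e-04,  2.18241804e-03])) [ 0.15188613 -0.66551974 -3.37548728]
170.07370448917797 6636 [[-16.6, -15.1], [16.9, 17.9]]
61 1389 [[-32.2, -29.4], [10.4, 31.9]]
```

View pics/s3.png

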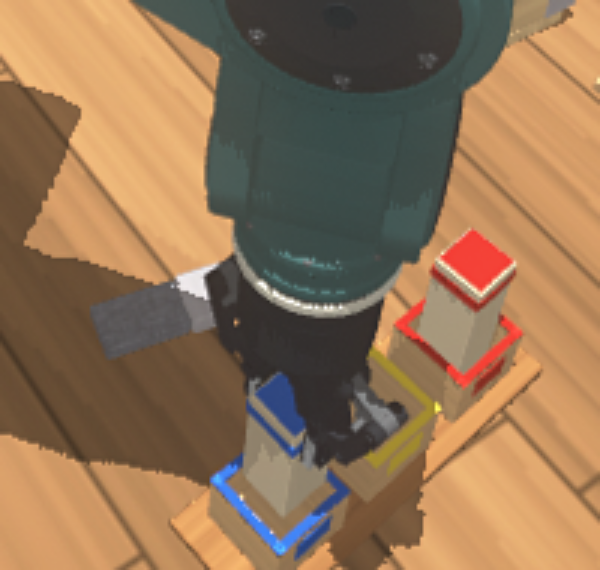

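View pics/w3.png

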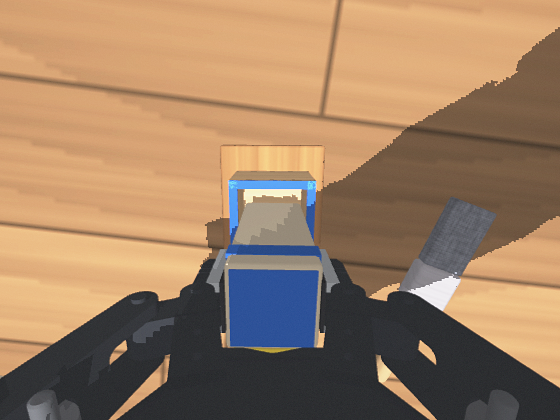

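The post is centred over the pocket, within about 1 mm in each axis. Lowering.

Request:
{"name": "arm_command", "arguments": {"motion": [0.008, 0.0005, 0, 0, 0, 0, 0.02, 0.0005, 0, 0, 0, 0, 0.032, 0.0005, 0, 0, 0, 0, 0.042, 0.0005, 0, 0, 0, 0, 0.047, 0.0005, 0, 0, 0, 0, 0.047, 0.0005, 0, 0, 0, 0]}}

```text
t: 6.4
tool_pos: [404.0, -360.0, 85.3]
tcp_rot: [-1.299, 1.147, 1.3]
contact_force: [0.5, 0.3, -3.2]
width: 37.6
```

Request:
{"name": "arm_command", "arguments": {"motion": [0.0015, 0, 0, 0, 0, 0, 0.003, 0, 0, 0, 0, 0, 0.0045, 0, 0, 0, 0, 0, 0.006, 0, 0, 0, 0, 0, 0.0065, 0, 0, 0, 0, 0]}}

```text
t: 6.9
tool_pos: [404.0, -360.0, 78.8]
tcp_rot: [-1.299, 1.147, 1.3]
contact_force: [-0.1, -0.7, -3.9]
width: 37.6
```

Request:
{"name": "arm_command", "arguments": {"motion": [0.0005, 0, 0, 0, 0, 0, 0.001, 0, 0, 0, 0, 0, 0.0015, 0, 0, 0, 0, 0]}}

```text
t: 7.2
tool_pos: [404.2, -360.1, 78.5]
tcp_rot: [-1.3, 1.147, 1.299]
contact_force: [-5.6, 6.2, 24.8]
width: 38.0
```

The contact force shows it has reached the floor at TCP z 78.5. Releasing.

Request:
{"name": "arm_command", "arguments": {"motion": [-0.0005, 0, 0, 0, 0, 0, -0.0005, 0, 0, 0, 0, 0, -0.0005, 0, 0, 0, 0, 0, -0.0005, 0, 0, 0, 0, 0], "hand": 0.07}}

```text
t: 7.6
tool_pos: [404.2, -360.1, 78.9]
tcp_rot: [-1.3, 1.147, 1.299]
contact_force: [-0.4, 0.4, 0.7]
width: 69.7
```

Request:
{"name": "arm_command", "arguments": {"motion": [-0.005, 0, 0, 0, 0, 0, -0.02, 0, 0, 0, 0, 0, -0.045, 0, 0, 0, 0, 0, -0.08, 0, 0, 0, 0, 0, -0.11, 0, 0, 0, 0, 0, -0.125, 0, 0, 0, 0, 0, -0.13, 0, 0, 0, 0, 0]}}

```text
t: 8.3
tool_pos: [404.5, -360.7, 210.8]
tcp_rot: [-1.302, 1.147, 1.297]
contact_force: [-0.5, -0.7, -0.9]
width: 70.0
```

Run:
```python
from h import *
s=ctrl.sense();print(s['t'],s['tool_pos'],yawnow(),s['contact_force'],s['width'])
im,d=ctrl.grab_frame('wrist');cv2.imwrite("pics/w4.png",im[:,:,::-1]);H=hsv(im)
P=cloud('wrist',d,s);m=(H[...,0]>=100)&(H[...,0]<=125)&(H[...,1]>110)&(H[...,2]>60)
p=np.array([404,-360.7]);a=np.radians(7.1);R=np.array([[np.cos(a),np.sin(a)],[-np.sin(a),np.cos(a)]])
for zz in(116,61):
    v,u=np.nonzero(m&(abs(P[...,2]-zz)<6));Q=ray('wrist',u,v,zz,s)[:,:2]
    L=(Q-p)@R.T;print(zz,len(L),np.percentile(L,[1,99],axis=0).round(1).tolist(),np.median(P[m&(abs(P[...,2]-zz)<6)][:,2]))
# safety approach
t=np.array([616,-83,200.]);q=s['tool_pos'];y0=yawnow()[0]
f=[.05,.14,.26,.4,.54,.67,.79,.89,.96,1,1]
rel([(q+a*(t-q),y0+a*(87.3-y0)) for a in f])
```

```text
8.3 [ 404.52200523 -360.68337795  210.76748317] (np.float64(97.09540604140564), array([-0.99999485, -0.00254736, -0.00195459])) [-0.52256851 -0.68312093 -0.90307374] 69.97488262728504
116 1659 [[-15.7, -15.4], [17.2, 17.5]] 116.38424424071506
61 1065 [[-31.8, -29.3], [29.5, 31.8]] 60.748041923575705
0.0001, -0.0123, 0.0123, 0.49, -0.08, 0.13, 0.001, -0.0343, 0.0348, 1.37, -0.08, 0.13, 0.0024, -0.0636, 0.0647, 2.55, -0.07, 0.13, 0.0039, -0.0977, 0.0997, 3.92, -0.07, 0.13, 0.0054, -0.1319, 0.1346, 5.29, -0.07, 0.13, 0.0069, -0.1637, 0.167, 6.56, -0.07, 0.13, 0.0082, -0.193, 0.1969, 7.74, -0.07, 0.13, 0.0093, -0.2174, 0.2219, 8.72, -0.07, 0.13, 0.01, -0.2345, 0.2394, 9.4, -0.07, 0.13, 0.0105, -0.2442, 0.2493, 9.79, -0.07, 0.13, 0.0105, -0.2442, 0.2493, 9.79, -0.07, 0.13
```

View pics/w4.png

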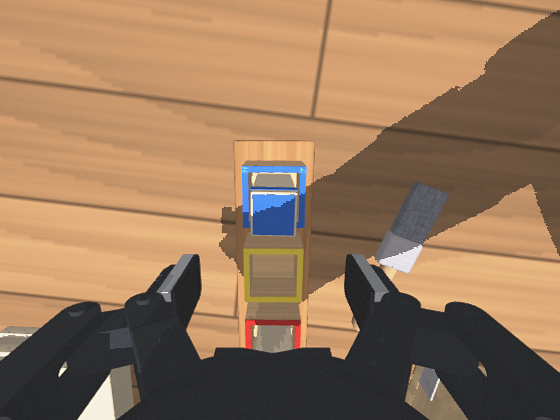

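The post is seated: its top is at z 116.4 (116 expected) and it sits within 1 mm of the pocket centre. Now to the safety catch.

Request:
{"name": "arm_command", "arguments": {"motion": [0, -0.012, 0.012, 0.5, 0, 0.1, 0.001, -0.034, 0.035, 1.4, 0, 0.1, 0.002, -0.064, 0.065, 2.5, 0, 0.1, 0.004, -0.098, 0.1, 3.9, 0, 0.1, 0.005, -0.132, 0.135, 5.3, 0, 0.1, 0.007, -0.164, 0.167, 6.6, 0, 0.1, 0.008, -0.193, 0.197, 7.7, 0, 0.1, 0.009, -0.217, 0.222, 8.7, 0, 0.1, 0.01, -0.2345, 0.2395, 9.4, 0, 0.1, 0.0105, -0.244, 0.249, 9.8, 0, 0.1, 0.0105, -0.244, 0.249, 9.8, 0, 0.1], "hand": 0.072}}

```text
t: 9.45
tool_pos: [616.0, -82.4, 198.9]
tcp_rot: [-1.176, 1.232, 1.176]
contact_force: [-1.3, -0.6, -0.3]
width: 72.0
```

Run:
```python
from h import *
s=ctrl.sense();print(s['t'],s['tool_pos'],yawnow(),s['contact_force'],s['width'])
im,d=ctrl.grab_frame('wrist');cv2.imwrite("pics/w5.png",im[:,:,::-1]);np.savez("pics/w5.npz",im=im,d=d);H=hsv(im);P=cloud('wrist',d,s)
B=(P[...,0]>585)&(P[...,0]<660)&(P[...,1]>-125)&(P[...,1]<150)&(P[...,2]>140)&(P[...,2]<185)
for name,m in(("yellow",(H[...,0]>=22)&(H[...,0]<=33)&(H[...,1]>150)),("red",((H[...,0]<=5)|(H[...,0]>175))&(H[...,1]>150)),("grey",H[...,1]<50)):
    for b,st,ce in blobs(m&B,15): q=P[b];print(name,st,np.median(q,0),np.percentile(q,2,axis=0),np.percentile(q,98,axis=0))
```

```text
9.45 [616.02364551 -82.37601069 198.87809234] (np.float64(87.37924843458775), array([-9.99999339e-01,  8.67513711e-04, -7.55215737e-04])) [-1.32553661 -0.61232249 -0.29977638] 72.0116369686871
yellow [ 482  214   45   48 1429] [622.53066928  65.60435053 157.66184091] [611.83578635  64.29474899 140.88642301] [634.27971896  71.3567869  166.48672864]
red [314 215  18  47 713] [615.65539435 -50.9137153  164.87344362] [606.53852781 -53.66068225 141.756189  ] [628.80023234 -46.08233167 166.83827424]
grey [241 215  16  48 681] [613.37800509 -96.77590264 165.32252285] [ 604.50966241 -101.25384808  141.1542185 ] [627.56133857 -93.21448325 166.9010497 ]
grey [553 218   7  31 115] [630.63876279 114.9980259  141.65835997] [618.076725   114.00355714 140.10653917] [637.17445537 116.22827222 145.20094684]
```

View pics/w5.png

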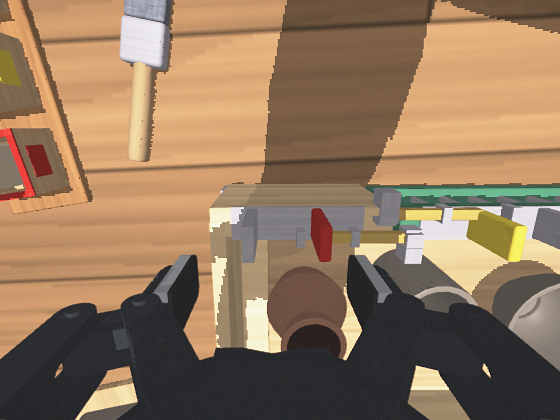

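The wrist view shows the grey safety tab at (248,238) and the red tab at (322,238), with tab tops at z ≈ 166. Because the red tab stands out, I'll lower centred on both outer faces (y ≈ -74), then shift and squeeze.

Request:
{"name": "arm_command", "arguments": {"motion": [0, 0, 0.004, 0, 0, 0, 0, -0.0005, 0.0085, 0, 0, 0, 0.01, -0.0005, 0.0085, 0, 0, 0, 0.025, -0.0005, 0.0085, 0, 0, 0, 0.04, -0.0005, 0.0085, 0, 0, 0, 0.052, -0.0005, 0.0085, 0, 0, 0, 0.059, -0.0005, 0.0085, 0, 0, 0, 0.059, -0.0005, 0.0085, 0, 0, 0]}}

```text
t: 10.3
tool_pos: [615.9, -75.0, 139.2]
tcp_rot: [-1.174, 1.233, 1.176]
contact_force: [-0.8, 0.4, 0.6]
width: 72.0
```

Request:
{"name": "arm_command", "arguments": {"motion": [0, 0, 0, 0, 0, 0, 0, 0, 0, 0, 0, 0, 0, 0, -0.002, 0, 0, 0, 0, 0, -0.004, 0, 0, 0, 0, 0, -0.006, 0, 0, 0, 0, 0, -0.0075, 0, 0, 0], "hand": 0.062, "force": 30}}

```text
t: 10.9
tool_pos: [615.7, -82.5, 139.5]
tcp_rot: [-1.175, 1.232, 1.176]
contact_force: [1.1, 4.1, 3.0]
width: 61.7
```

Request:
{"name": "arm_command", "arguments": {"motion": [0, 0, 0, 0, 0, 0, 0, 0, 0, 0, 0, 0, 0, 0, 0, 0, 0, 0, 0, 0, 0, 0, 0, 0, 0, 0, 0, 0, 0, 0], "hand": 0.035, "force": 30}}

```text
t: 11.4
tool_pos: [615.8, -81.3, 140.0]
tcp_rot: [-1.174, 1.229, 1.177]
contact_force: [-0.5, 10.0, 8.8]
width: 40.6
```

Run:
```python
from h import *
s=ctrl.sense();print(s['t'],s['tool_pos'],yawnow(),s['contact_force'],s['width'])
im,d=ctrl.grab_frame('wrist');cv2.imwrite("pics/w6.png",im[:,:,::-1])
```

```text
11.4 [615.847252   -81.31908336 140.00606655] (np.float64(87.38384509975995), array([-9.99997606e-01,  6.41054551e-04,  2.09230759e-03])) [-0.53367511 10.04399977  8.80957927] 40.563914594258364
```

View pics/w6.png

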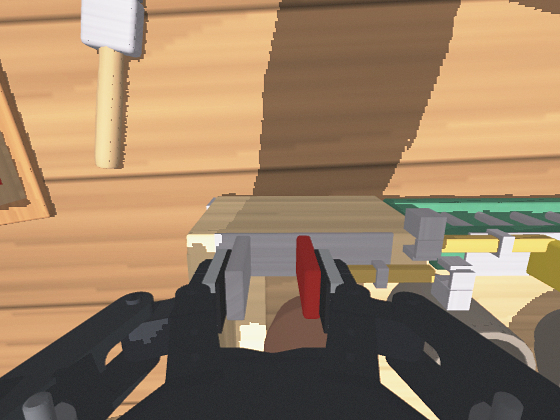

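The width of 40.6 mm means the safety catch is fully squeezed. Release, rise and check.

Request:
{"name": "arm_command", "arguments": {"motion": [0, 0, 0, 0, 0, 0, 0, 0, 0, 0, 0, 0, 0, 0, 0, 0, 0, 0, -0.01, 0, 0, 0, 0, 0, -0.03, 0, 0, 0, 0, 0, -0.05, 0, 0, 0, 0, 0, -0.06, 0, 0, 0, 0, 0], "hand": 0.062}}

```text
t: 12.15
tool_pos: [616.4, -81.8, 202.2]
tcp_rot: [-1.175, 1.228, 1.175]
contact_force: [-0.6, 0.2, -0.3]
width: 62.0
```

Request:
{"name": "arm_command", "arguments": {"motion": [0, 0, 0.015, 0, 0, 0, 0, -0.002, 0.045, 0, 0, 0, 0, -0.004, 0.085, 0, 0, 0, 0, -0.006, 0.125, 0, 0, 0, 0, -0.008, 0.155, 0, 0, 0, 0, -0.008, 0.17, 0, 0, 0, 0, -0.008, 0.173, 0, 0, 0], "hand": 0.072}}

```text
t: 12.85
tool_pos: [632.0, 92.5, 201.9]
tcp_rot: [-1.176, 1.228, 1.177]
contact_force: [-0.8, -0.3, -0.0]
width: 71.8
```

Run:
```python
from h import *
s=ctrl.sense();print(s['t'],s['tool_pos'],yawnow(),s['contact_force'],s['width'])
im,d=ctrl.grab_frame('wrist');cv2.imwrite("pics/w7.png",im[:,:,::-1]);H=hsv(im);P=cloud('wrist',d,s)
B=(P[...,0]>585)&(P[...,0]<660)&(P[...,1]>-125)&(P[...,1]<150)&(P[...,2]>140)&(P[...,2]<185)
for name,m in(("yellow",(H[...,0]>=22)&(H[...,0]<=33)&(H[...,1]>150)),("red",((H[...,0]<=5)|(H[...,0]>175))&(H[...,1]>150)),("grey",H[...,1]<50)):
    for b,st,ce in blobs(m&B,15): q=P[b];print(name,st,np.median(q,0),np.percentile(q,2,axis=0),np.percentile(q,98,axis=0))
g=(H[...,0]>=60)&(H[...,0]<=90)&(H[...,1]>100)&(abs(P[...,2]-120)<4)&(P[...,1]>-20)&(P[...,1]<260)&(P[...,0]>580)&(P[...,0]<680)
q=P[g];print("rail",len(q),cv2.fitLine(q[:,:2].astype(np.float32),cv2.DIST_HUBER,0,.01,.01).ravel(),q.min(0),q.max(0))
```

```text
12.85 [631.97015684  92.46533586 201.90978199] (np.float64(87.49753014084713), array([-9.99998906e-01, -7.60555131e-04,  1.26895677e-03])) [-0.76652133 -0.34327981 -0.02019586] 71.78625163087739
yellow [228 202  17  46 664] [621.10655255  70.53694117 165.05045683] [611.83920511  65.86840397 141.31329518] [634.27953526  73.65142249 166.64556902]
red [  10  202   48   46 1509] [616.95347695 -59.90803119 158.33539049] [606.27204374 -66.29468636 140.70398112] [628.77983168 -58.56528424 166.45789375]
grey [  0 203  10  35 183] [620.82014377 -93.52846619 142.32881088] [607.4208421  -94.72257046 140.08149054] [627.95589303 -92.40383395 146.97666259]
grey [304 202  18  46 721] [623.25875735 118.25787746 165.22781276] [613.86193789 114.92696919 141.90029433] [636.87379098 123.15325272 166.98914376]
rail 2236 [3.4885198e-02 9.9939132e-01 6.2796576e+02 1.8053491e+02] [616.02152764  15.87352151 116.539872  ] [640.27317628 233.90848692 121.87985574]
```

View pics/w7.png

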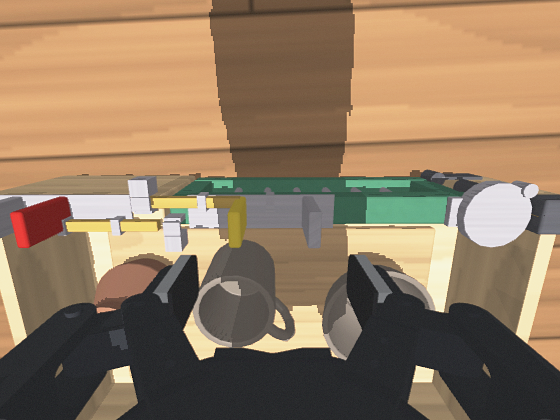

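Run:
```python
from h import *
im,d=ctrl.grab_frame('side');cv2.imwrite("pics/s7.png",cv2.resize(im[130:260,220:370,::-1],None,fx=4.6,fy=4.6))
z=np.load("pics/side0.npz")
for i,dd in((z['im'],z['d']),(im,d)):
    H=hsv(i);P=cloud('side',dd);m=(H[...,0]<=5)&(H[...,1]>150)&(P[...,0]>590)&(P[...,0]<650)&(P[...,2]>138)&(abs(P[...,1]+55)<30)
    print(m.sum(),np.median(P[m],0),np.percentile(P[m],[2,98],axis=0)[:,1])
```

```text
95 [617.33243666 -53.41698232 155.35995977] [-56.26865565 -48.00015984]
97 [616.18613547 -67.9225187  155.30102089] [-70.7948695  -62.54830096]
```

View pics/s7.png

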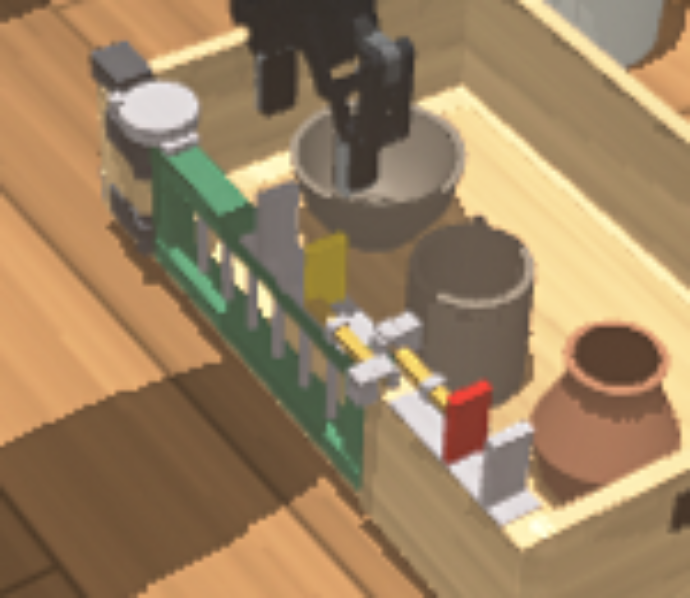

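The red tab moved 14.5 mm, so the safety catch is off. Lowering over the gate catch.

Request:
{"name": "arm_command", "arguments": {"motion": [0, 0.004, 0, 0, 0, 0, 0, 0.0075, 0, 0, 0, 0, 0.01, 0.0075, 0, 0, 0, 0, 0.025, 0.0075, 0, 0, 0, 0, 0.042, 0.0075, 0, 0, 0, 0, 0.055, 0.0075, 0, 0, 0, 0, 0.061, 0.0075, 0, 0, 0, 0, 0.061, 0.0075, 0, 0, 0, 0]}}

```text
t: 13.75
tool_pos: [624.2, 90.6, 140.2]
tcp_rot: [-1.175, 1.23, 1.176]
contact_force: [-0.1, -0.7, -0.1]
width: 72.1
```

Request:
{"name": "arm_command", "arguments": {"motion": [0, 0, 0, 0, 0, 0, 0, 0, 0, 0, 0, 0, 0, 0, 0.002, 0, 0, 0, 0, 0, 0.004, 0, 0, 0, 0, 0, 0.006, 0, 0, 0, 0, 0, 0.007, 0, 0, 0], "hand": 0.064, "force": 45}}

```text
t: 14.35
tool_pos: [624.6, 97.3, 140.3]
tcp_rot: [-1.176, 1.231, 1.175]
contact_force: [-0.2, -6.2, 0.4]
width: 63.6
```

Request:
{"name": "arm_command", "arguments": {"motion": [0, 0, 0, 0, 0, 0, 0, 0, 0, 0, 0, 0, 0, 0, 0, 0, 0, 0, 0, 0, 0, 0, 0, 0, 0, 0, 0, 0, 0, 0], "hand": 0.03}}

```text
t: 14.85
tool_pos: [625.5, 101.9, 142.2]
tcp_rot: [-1.173, 1.22, 1.179]
contact_force: [-0.4, 32.7, 17.5]
width: 40.7
```

Run:
```python
from h import *
s=ctrl.sense();print(s['t'],s['tool_pos'],yawnow(),s['contact_force'],s['width'],np.degrees(s['joint_positions']).round(1))
im,d=ctrl.grab_frame('wrist');cv2.imwrite("pics/w8.png",im[:,:,::-1])
```

```text
14.85 [625.45455485 101.92386854 142.24353855] (np.float64(87.56182113634829), array([-0.99995986, -0.00317726,  0.00837727])) [-0.38955071 32.72635065 17.50049427] 40.69709264383843 [ 1.7 27.6  3.  65.2  0.5  4.1]
```

View pics/w8.png

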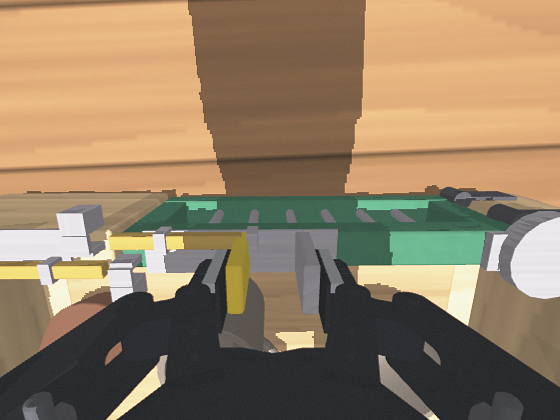

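The width of 40.7 mm means the gate catch is fully squeezed, with the yellow tab at (238,273) hard up to its stop. Swinging along the arc, radius 152 mm.

Request:
{"name": "arm_command", "arguments": {"motion": [0, 0.0027, 0, 1, 0, 0, 0, 0.008, 0.0002, 3, 0, 0, 0, 0.0159, 0.0008, 6, 0, 0, 0, 0.0264, 0.0023, 10, 0, 0, 0, 0.0368, 0.0045, 14, 0, 0, 0, 0.047, 0.0074, 18, 0, 0, 0, 0.0569, 0.0111, 22, 0, 0, 0, 0.0666, 0.0154, 26, 0, 0, 0, 0.076, 0.0204, 30, 0, 0, 0, 0.085, 0.026, 34, 0, 0, 0, 0.0915, 0.0306, 37, 0, 0, 0, 0.0957, 0.0339, 39, 0, 0], "force": 60}}

```text
t: 16.1
tool_pos: [532.2, 140.5, 142.6]
tcp_rot: [-0.656, 1.459, 0.664]
contact_force: [10.5, 4.0, -2.6]
width: 39.3
```

Run:
```python
from h import *
s=ctrl.sense();print(s['t'],s['tool_pos'],yawnow(),s['contact_force'],s['torque'],s['width'],np.degrees(s['joint_positions']).round(1))
im,d=ctrl.grab_frame('top');cv2.imwrite("pics/t9.png",im[:,:,::-1])
```

```text
16.1 [532.20896808 140.4606725  142.63672326] (np.float64(48.480625208173215), array([-9.99945477e-01,  9.82808609e-04,  1.03960461e-02])) [10.51787579  3.96333686 -2.58141055] [-0.45259059 -0.92276549  0.28807114] 39.32100194904203 [  6.1  19.6 -10.2  59.8   0.4  47.6]
```

View pics/t9.png

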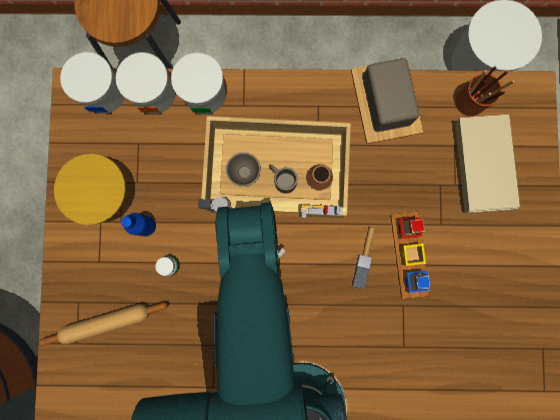

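The gate follows (yaw has turned 39°) and the rest of the scene is undisturbed. Continuing over the detent.

Request:
{"name": "arm_command", "arguments": {"motion": [0, 0.0027, 0, 1, 0, 0, 0, 0.008, 0.0002, 3, 0, 0, 0, 0.0159, 0.0008, 6, 0, 0, 0, 0.0264, 0.0023, 10, 0, 0, 0, 0.0368, 0.0045, 14, 0, 0, 0, 0.047, 0.0074, 18, 0, 0, 0, 0.0569, 0.0111, 22, 0, 0, 0, 0.0666, 0.0154, 26, 0, 0, 0, 0.076, 0.0204, 30, 0, 0, 0, 0.0828, 0.0245, 33, 0, 0, 0, 0.0872, 0.0275, 35, 0, 0, 0, 0.0915, 0.0306, 37, 0, 0]}}

```text
t: 17.35
tool_pos: [484.2, 224.8, 142.7]
tcp_rot: [-0.148, 1.558, 0.161]
contact_force: [9.9, 0.9, -9.6]
width: 39.1
```

Run:
```python
from h import *
s=ctrl.sense();print(s['t'],s['tool_pos'],yawnow(),s['contact_force'],s['width'],s['joint_velocities'].round(3))
```

```text
17.35 [484.15781544 224.78340152 142.71926675] (np.float64(11.292552636279627), array([-0.99994338,  0.00706252,  0.00795998])) [ 9.90328639  0.94452496 -9.57214164] 39.08665824037021 [0.098 0.02  0.027 0.009 0.    0.445]
```

Request:
{"name": "arm_command", "arguments": {"motion": [0, 0.0013, 0, 0.5, 0, 0, 0, 0.0013, 0, 0.5, 0, 0, 0, 0.0013, 0, 0.5, 0, 0, 0, 0.0013, 0, 0.5, 0, 0, 0, 0.0013, 0, 0.5, 0, 0, 0, 0.0013, 0, 0.5, 0, 0]}}

```text
t: 17.95
tool_pos: [484.0, 226.0, 142.7]
tcp_rot: [-0.142, 1.558, 0.154]
contact_force: [5.3, 1.1, -3.7]
width: 39.5
```

Run:
```python
from h import *
np.set_printoptions(precision=2,suppress=True)
s=ctrl.sense();print(s['t'],s['tool_pos'],yawnow(),s['contact_force'],s['width'],s['joint_velocities'])
for n in("side","wrist","top"):
    im,d=ctrl.grab_frame(n);cv2.imwrite(f"pics/{n}9.png",im[:,:,::-1])
    H=hsv(im);P=cloud(n,d,s)
    g=(H[...,0]>=60)&(H[...,0]<=90)&(H[...,1]>100)&(abs(P[...,2]-119)<4)&(P[...,1]>120)&(P[...,1]<270)&(P[...,0]>370)&(P[...,0]<640)
    q=P[g]
    if len(q)>20: print(n,"rail",len(q),cv2.fitLine(q[:,:2].astype(np.float32),cv2.DIST_HUBER,0,.01,.01).ravel(),q.min(0),q.max(0))
    if n!='wrist':
        m=(H[...,0]>=100)&(H[...,0]<=125)&(H[...,1]>110)&(abs(P[...,1]+360)<40)&(abs(P[...,0]-404)<40)&(P[...,2]>105)
        print(n,"post",np.median(P[m],0))
        m=((H[...,0]<=5))&(H[...,1]>150)&(P[...,0]>590)&(P[...,0]<650)&(P[...,2]>138)&(abs(P[...,1]+55)<30);print("red tab",np.median(P[m],0))
```

```text
17.95 [483.97 225.96 142.68] (np.float64(10.797144895615975), array([-1.  ,  0.01,  0.01])) [ 5.28  1.11 -3.72] 39.46445283768345 [ 0. -0. -0.  0. -0. -0.]
side post [ 404.61 -361.02  116.83]
red tab [616.37 -67.48 155.12]
wrist rail 684 [  0.98   0.2  570.66 241.79] [396.37 199.56 115.15] [613.12 261.29 121.32]
top rail 46 [  0.84   0.54 587.44 241.47] [567.79 230.51 115.37] [604.16 255.5  122.8 ]
top post [ 405.71 -359.84  116.94]
red tab [618.05 -62.48 165.04]
```

View pics/side9.png

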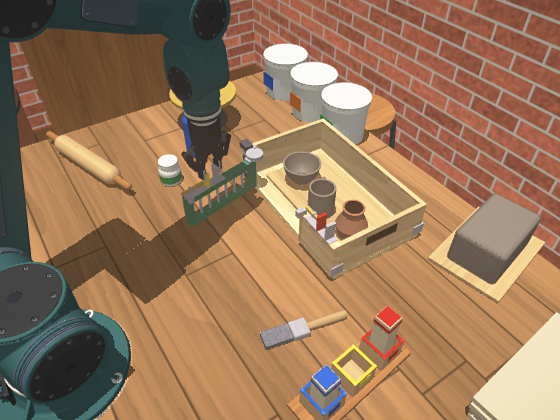

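View pics/wrist9.png

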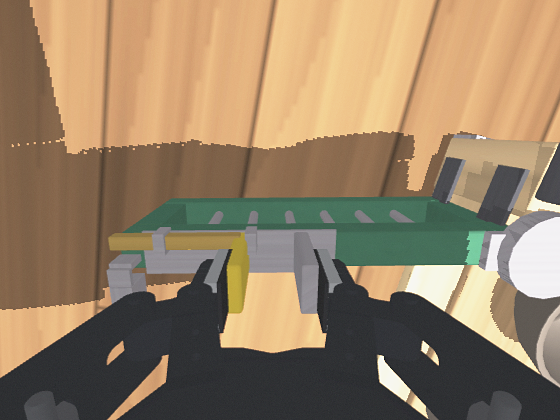

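The gate is at about 76.5° (1.33 rad), wide open and steady, with the tabs still held. The post is seated and the safety catch is off. Handing in.

Run:
```python
from rig import ctrl
print(ctrl.sign_off())
```

```text
the job is handed in; nothing more can be done
None
```

All the steps are done, and I handed the job in at about 18 s with the gripper still holding the gate wide open and steady. No verdict came back, so this rests on my own last checks:

- **Blue post:** it stands at the bottom of the blue pocket. Its top is at z ≈ 116.4–117 mm (116 expected) and its centre is within about 1–2 mm of the pocket's middle.
- **Safety catch:** the red tab moved about 14.5 mm when squeezed and stayed there.
- **Gate:** it turned about 76.5° (about 1.33 rad). The gripper's turn and the wrist camera's view of the rail agree to within 0.5°. Joint speeds were zero, and the force on the tool at the last reading was about 5 N.
- **Other things on the bench:** the last side picture showed nothing visibly disturbed, but I didn't measure the pots, bottle, jar or brush individually.

**One disagreement:** the top camera's line fit of the open rail gave a different angle. It came from only 46 pixels because the arm hid most of the rail, so I ignored it.

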